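# Fit the spacer ring and sleeve on a mixer spindle

### The job

Set up the rotary mixer's upright spindle: first thread the wide steel ring down over it until it lies flat on the turntable, then thread the tall steel sleeve down over it until it stands on the ring. Lower both fully home rather than dropping them, and leave the small spare ring and the glass beaker where they are.

Things in the scene. Friction and masses are not known exactly. Their poses are not given: they have to be found in the camera images.
- spindle_seat (a point): Seat of the spindle: the point on the spindle's axis at the top face of the turntable, 36 mm above the worktop; z up. The mixer is fixed: a grey housing 130 x 110 mm, 30 mm high, with a flat aluminium turntable disc of 92 mm diameter (its top at this point) and at its centre an upright steel spindle, 14 mm in diameter, rising 58 mm above this point, the last 8 mm tapering to 6 mm.
- wide_ring_mid (a point): Centre of the wide steel ring, half-way up on its axis; z along the axis, up. Outer diameter 64 mm, bore 34 mm (right through), height 28 mm, about 0.25 kg. Stands loose and flat on the worktop. The widest of the three rings.
- sleeve_mid (a point): Centre of the tall steel sleeve, half-way up on its axis; z along the axis, up. Outer diameter 48 mm, bore 34 mm (right through), height 40 mm, about 0.15 kg. Stands loose and upright on the worktop. The tallest of the three rings; on top of the wide ring it hides the spindle's end, which is then 10 mm below its rim.
- spare_ring_mid (a point): Centre of the small spare steel ring, not used: outer diameter 38 mm, bore 26 mm, height 20 mm, loose and flat on the worktop. To be left where it is.
- beaker_mid (a point): Centre (half-way up) of a loose bystander, a clear glass beaker, 95 mm high, 82 mm across its rim, standing at the back. To be left where it is.
Things that resemble listed ones, but are neither listed nor needed, are in the scene too. What is shaped like the part that bears wide_ring_mid but blue, green or orange is not meant.

How it is judged:
On the way, in this order (a step that is already met when the one before it is completed fails the run):
1. the wide ring lies home on the turntable round the spindle, with the sleeve not yet on it (horizontal distance between wide_ring_mid and spindle_seat below 0.014 m and z of wide_ring_mid in the frame of spindle_seat below 0.018 m and angle between wide_ring_mid's own z axis and vertical below 0.12 rad and horizontal distance between sleeve_mid and spindle_seat above 0.03 m), for 0.2 s.
2. the sleeve stands on the wide ring, round the spindle (horizontal distance between each of wide_ring_mid, sleeve_mid and spindle_seat below 0.014 m and z of wide_ring_mid in the frame of spindle_seat below 0.018 m and angle between each of wide_ring_mid, sleeve_mid's own z axis and vertical below 0.12 rad and z of sleeve_mid in the frame of spindle_seat below 0.053 m), for 0.2 s.
At the end, for the whole second after the job is handed in: Wide ring flat on the turntable, sleeve flat on it, both round the spindle: centres within 14 mm of its axis (loose bores), under 4 and 5 mm above seated height, upright within 7 degrees, at rest. Spare ring and beaker within 30 mm of their start (all of step 2 and linear speed of each of wide_ring, sleeve below 0.02 m/s and distance of each of spare_ring_mid, beaker_mid from where it was at the start of the episode below 0.03 m); the robot touches nothing.
It fails at once if the wide ring or the sleeve is let fall down the spindle (faster than 0.6 m/s, a free drop of about 18 mm) ((horizontal distance between wide_ring_mid and spindle_seat below 0.02 m and z of wide_ring_mid in the frame of spindle_seat below 0.06 m and linear speed of wide_ring above 0.6 m/s) or (horizontal distance between sleeve_mid and spindle_seat below 0.02 m and z of sleeve_mid in the frame of spindle_seat below 0.085 m and linear speed of sleeve above 0.6 m/s)).
It fails at once if the spare ring or the beaker is moved by more than 30 mm (distance of any of spare_ring_mid, beaker_mid from where it was at the start of the episode above 0.03 m).
It also fails if it takes over 51 s, if anything falls off the work surface, if the arm or the gripper's body presses on something with over 40 N, if the wrist force passes 120 N, or if a joint passes its speed limit or range.

### The arm

A 7-joint arm with a two-finger parallel gripper is mounted at the origin on a cart in front of the work surface, level with it; the furniture and walls round the work are solid. World frame = base frame: x ahead of the robot, y to its left, z up, the work surface at z = 0. Lengths are in m, angles in rad, forces in N, time in s.
With the tool pointing down it reaches from about 0.4 to 0.875 m from the base axis. Payload 19.3 kg.
Tool frame: the origin (TCP) lies at the very end of the fingers, on their centre line; the grasp point (between the pads) lies 19 mm behind it; z points along the fingers, y is the direction in which the jaws open and shut (so a half turn about z gives the same grasp; the last joint's range is limited). The gripper opens to 85 mm and grips with 20 to 120 N. Pads are 22 mm wide; open, the fingers measure 114 mm over their backs; the gripper's body (76 mm by 85 mm) begins 54 mm behind the grasp point. The pads swing forward as they close: fully open they stand 13 mm farther back than shut.
Start: joints at [-1.234, 0.521, -0.036, 1.599, 0.021, 1.021, -0.113], TCP at [0.247, 0.574, 0.231] pointing down, gripper open.
Joint ranges: [-2.91, 2.91], [-0.3, 2.13], [-1.5, 1.42], [0.17, 2.43], [-1.26, 4.41], [0.16, 1.93], [-2.52, 2.52]. Speed limits (rad/s): [1.89, 1.89, 2.39, 2.39, 3.01, 3.01, 3.01].

### API

Orientations are given as [roll, pitch, yaw] about the fixed x, y, z axes, in that order (R = Rz(yaw) Ry(pitch) Rx(roll)).
In Python, from workcell import telemetry, imaging, ticket gives the robot as it stands.
- The arm moves only by the tool carry_out, never from a script. Its argument "series" is a list of rows, each a list of 7 numbers: the shift along the tool's x, y, z in m, then the turn, a rotation vector about the tool's x, y, z in rad, then the closure in counts, from 0 (fully open) to 255 (shut). In form: [[tx, ty, tz, ax, ay, az, jaw], ...]. A call has 1 to 10 rows; each row is the pose to reach, as a shift and turn from the pose commanded when the call began, along the tool's axes at that moment; what a row does not reach only later rows make up. A row lasts 1/8 s, in which the tool goes at most 62.5 mm and 10.7 degrees, less where a joint would pass 70% of its speed; a pose out of reach is approached as far as the arm can. A call with a gripper value outside its range is refused whole. The fingers move at their own pace and stop on an object; "force" is the grip in N (left out, the last holds). Time passes only in rows, so rows that repeat a pose let the fingers close. It gives the time, the measured TCP pose, the force and the opening at its end, in the units of the state.
- telemetry.observe(): the state, without advancing time (a new reading comes with each control period).
- imaging.grab_frame(name): name is "scene" or "side" or "wrist"; returns (picture, depth): 400x640x3 uint8, blue, green, red; 400x640 float32, m along the optical axis (not along the pixel's ray), 0 where there is no reading.
- imaging.camera_info(name): a dict with "mtx" (3x3 intrinsics, pixels), "dist_coeffs" ([k1, k2, p1, p2, k3] as OpenCV has them; the pictures are not rectified), "extrinsics" (4x4, takes a point from camera to world coordinates); the wrist camera has in their place "hand_eye" (4x4, takes a point from camera to tool coordinates, whose origin is the TCP and whose axes are the flange's). Camera axes: x right, y down, z forward; pixel columns grow to the right and rows downward; lengths in m; the calibration is good to about 2 mm. A picture is of the moment at which its call begins: read the wrist's pose just before it. camera_info takes no time and is no camera call.
- ticket.job_done(): hands the job in, once; it reports no verdict.
The state is a dict: "clock": time; "qpos": joint angles; "qd": joint speeds; "joint_efforts": joint torques, N m; "position": TCP position; "tool_rot": TCP orientation; "force": force on the tool from outside, world axes, zero at the start; "moment": the same for the moment, N m; "grip_width": finger opening in m.
Only numpy, scipy, OpenCV 4.12 (cv2) and the standard library are available. Lean on these libraries where they do the work, as an engineer would, in place of code of your own. Each camera call takes 0.05 s, during which the arm holds its last target.

## Working session

There is one attempt and no reset: what is moved stays moved. The work goes in short steps, Python scripts to look and compute and a tool call to move; the robot and the scene stay as the last step left them, time stands still between calls to the robot, and variables do not carry over. Pictures are saved under pics/ and viewed, and the job is handed in when it is done.

Besides the shell and the picture viewer there is one more tool, called in YAML: its name, and indented under it one key for each argument. carry_out: Moves the arm, as the interface text tells. Its arguments: {"type":"object","properties":{"series":{"type":"array"},"force":{"type":"number"}},"required":["series"]}

```bash
ls; mkdir -p pics; cat > h.py <<'E'
import numpy as np, cv2
from workcell import telemetry, imaging, ticket
def px2w(u,v,d,info,T):
    K=np.array(info["mtx"]);D=np.array(info["dist_coeffs"])
    p=cv2.undistortPoints(np.array(np.c_[u,v],float).reshape(-1,1,2),K,D).reshape(-1,2)
    P=np.c_[p*np.asarray(d).reshape(-1,1),np.asarray(d).reshape(-1)]
    T=np.array(T);return P@T[:3,:3].T+T[:3,3]
def cloud(dep,info,T):
    v,u=np.mgrid[0:dep.shape[0],0:dep.shape[1]]
    return px2w(u.ravel(),v.ravel(),dep.ravel(),info,T).reshape(dep.shape+(3,))
E
python3 - <<'E'
from h import *
s=telemetry.observe(); print(s)
for n in ("scene","side"):
    im,d=imaging.grab_frame(n); cv2.imwrite(f"pics/{n}0.png",im); np.savez(f"{n}0.npz",im=im,d=d)
    print(imaging.camera_info(n))
print(imaging.camera_info("wrist"))
E
```

```text
pics
{'clock': 0.0, 'qpos': array([-1.23420684,  0.522005  , -0.03632385,  1.60001991,  0.02120485,
        1.02109461, -0.1127462 ]), 'qd': array([ 3.78472379e-04,  1.83338608e-03,  2.81035130e-04,  5.70966378e-04,
       -1.55305418e-06, -5.18154736e-04, -5.84018260e-04]), 'joint_efforts': array([-1.08827062e-03, -9.27125216e+01,  1.97911575e+00, -3.69933379e+01,
        1.77669228e-02,  8.13496008e-03, -1.42494784e-06]), 'position': array([0.24719074, 0.57366475, 0.23072713]), 'tool_rot': array([-3.14045432e+00,  8.77878601e-05,  2.73484672e+00]), 'force': array([0.2189412 , 0.06670284, 0.3372144 ]), 'moment': array([-0.0298655 ,  0.00143171,  0.04207874]), 'grip_width': 0.08537177566107564}
{'mtx': array([[377.19299133,   0.        , 323.90135186],
       [  0.        , 377.19299133, 199.62764276],
       [  0.        ,   0.        ,   1.        ]]), 'dist_coeffs': array([0.02340038, 0.        , 0.        , 0.        , 0.        ]), 'extrinsics': array([[ 0.89115872, -0.18745394,  0.41315513,  0.10886713],
       [-0.45334002, -0.4037665 ,  0.7946417 , -0.85815167],
       [ 0.01
[... 528 characters left out ...]
612, -0.63419961,  0.70415997],
       [ 0.        ,  0.        ,  0.        ,  1.        ]])}
{'mtx': array([[275.45664022,   0.        , 317.85472146],
       [  0.        , 275.45664022, 198.70953682],
       [  0.        ,   0.        ,   1.        ]]), 'dist_coeffs': array([-0.00777211,  0.        ,  0.        ,  0.        ,  0.        ]), 'hand_eye': array([[-1.82029300e-03, -9.47366735e-01, -3.20145209e-01,
         8.18911116e-02],
       [ 9.99998140e-01, -1.52037982e-03, -1.18675008e-03,
         2.45068984e-04],
       [ 6.37545230e-04, -3.20146774e-01,  9.47367741e-01,
        -1.42079494e-01],
       [ 0.00000000e+00,  0.00000000e+00,  0.00000000e+00,
         1.00000000e+00]])}
```

View pics/scene0.png

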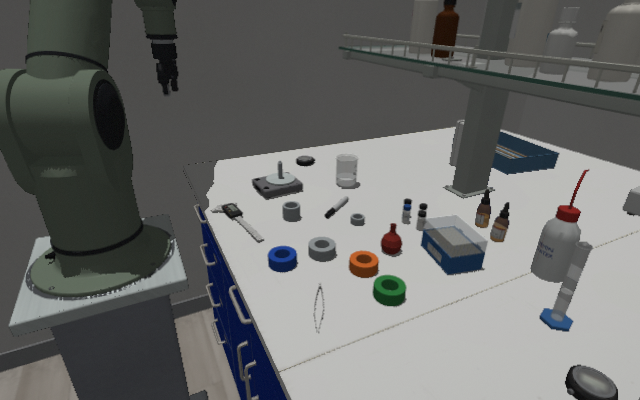

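View pics/side0.png

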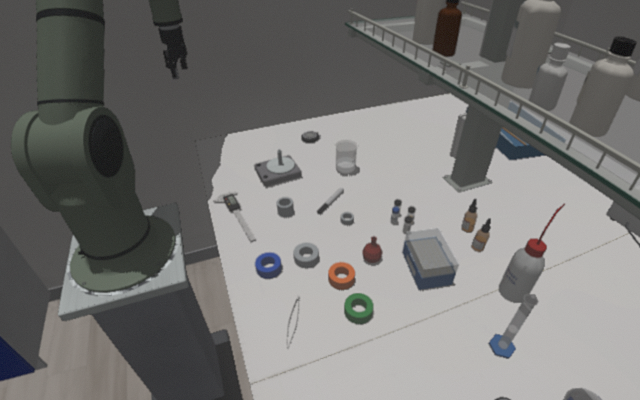

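Scene picture: a grey wide ring is at (322,248), with blue (283,258), orange (364,263) and green (390,290) lookalikes. The tall grey sleeve is at (291,211), the small ring at (357,219), the mixer spindle at (280,172) and the beaker at (346,170). The grey one at (322,248) is the steel wide ring. I'll confirm it in a crop and measure.

```bash
python3 - <<'E'
from h import *
ims=[]
for n,(x0,y0,x1,y1) in (("scene",(215,145,415,310)),("side",(205,120,405,325))):
    f=np.load(f"{n}0.npz"); im,d=f["im"],f["d"]
    c=im[y0:y1,x0:x1]; ims.append(cv2.resize(c,(400,int(400*c.shape[0]/c.shape[1])),interpolation=cv2.INTER_CUBIC))
    info=imaging.camera_info(n); W=cloud(d,info,info["extrinsics"]); np.save(n+"W.npy",W)
    pts={"scene":dict(wide=(322,248),sleeve=(291,211),spare=(357,219),blue=(283,258),orange=(364,263),green=(390,290),mixer=(280,175),beaker=(346,170),disc=(305,160),red=(391,240)),
         "side":dict(wide=(306,254),sleeve=(286,205),spare=(347,217),mixer=(280,163),beaker=(346,157),blue=(268,264),orange=(341,275))}[n]
    for k,(u,v) in pts.items():
        r=30
        P=W[max(0,v-r):v+r,u-r:u+r].reshape(-1,3); 
        m=(P[:,2]>0.008)&(P[:,2]<0.2)
        # cc in XY
        seed=W[v-4:v+5,u-4:u+5].reshape(-1,3);
        seed=np.median(seed,axis=0)
        Q=P[m]; Q=Q[np.linalg.norm(Q[:,:2]-seed[:2],axis=1)<0.07]
        if len(Q)==0: print(n,k,seed,"none");continue
        zt=np.percentile(Q[:,2],98)
        T=Q[Q[:,2]>zt-0.006]
        print(n,k,"seed",seed.round(3),"top",zt.round(3),"bbox",Q.min(0).round(3),Q.max(0).round(3),"topbb",T.min(0)[:2].round(3),T.max(0)[:2].round(3),len(T))
h=max(i.shape[0] for i in ims)
ims=[cv2.copyMakeBorder(i,0,h-i.shape[0],0,0,0) for i in ims]
cv2.imwrite("pics/crop0.png",np.hstack(ims))
E
```

```text
scene wide seed [ 0.443 -0.221  0.024] top 0.029 bbox [ 0.373 -0.281  0.008] [ 0.486 -0.172  0.03 ] topbb [ 0.373 -0.281] [ 0.486 -0.172] 304
scene sleeve seed [ 0.441 -0.032  0.028] top 0.04 bbox [ 0.423 -0.038  0.008] [0.469 0.014 0.042] topbb [ 0.423 -0.037] [0.469 0.014] 98
scene spare seed [ 0.594 -0.122  0.012] top 0.021 bbox [ 0.579 -0.132  0.008] [ 0.615 -0.095  0.022] topbb [ 0.579 -0.132] [ 0.615 -0.095] 67
scene blue seed [ 0.348 -0.219  0.026] top 0.029 bbox [ 0.316 -0.234  0.008] [ 0.417 -0.169  0.03 ] topbb [ 0.317 -0.232] [ 0.417 -0.169] 337
scene orange seed [ 0.497 -0.309  0.026] top 0.029 bbox [ 0.469 -0.377  0.008] [ 0.533 -0.263  0.03 ] topbb [ 0.47  -0.377] [ 0.533 -0.263] 445
scene green seed [ 0.495 -0.406  0.027] top 0.029 bbox [ 0.467 -0.425  0.008] [ 0.532 -0.36   0.03 ] topbb [ 0.467 -0.424] [ 0.532 -0.36 ] 450
scene mixer seed [0.492 0.18  0.036] top 0.083 bbox [0.423 0.121 0.008] [0.544 0.233 0.092] topbb [0.484 0.174] [0.496 0.186] 22
scene beaker seed [0.681 0.095 0.061] top 0.094 bbox [0.66  0.087 0.008] [0.735 0.163 0.095] topbb [0.66  0.087] [0.735 0
[... 534 characters left out ...]
8] [0.469 0.012] 99
side spare seed [ 0.601 -0.103  0.015] top 0.022 bbox [ 0.578 -0.132  0.008] [ 0.616 -0.093  0.023] topbb [ 0.579 -0.132] [ 0.616 -0.093] 66
side mixer seed [0.488 0.178 0.036] top 0.08 bbox [0.418 0.12  0.008] [0.543 0.238 0.095] topbb [0.481 0.172] [0.495 0.183] 26
side beaker seed [0.684 0.094 0.069] top 0.095 bbox [0.659 0.087 0.009] [0.734 0.161 0.096] topbb [0.659 0.087] [0.734 0.161] 85
side blue seed [ 0.349 -0.185  0.008] top 0.031 bbox [ 0.315 -0.232  0.008] [ 0.418 -0.167  0.032] topbb [ 0.316 -0.231] [ 0.418 -0.167] 348
side orange seed [ 0.504 -0.283  0.005] top 0.031 bbox [ 0.459 -0.326  0.008] [ 0.533 -0.224  0.032] topbb [ 0.463 -0.326] [ 0.533 -0.225] 360
```

View pics/crop0.png

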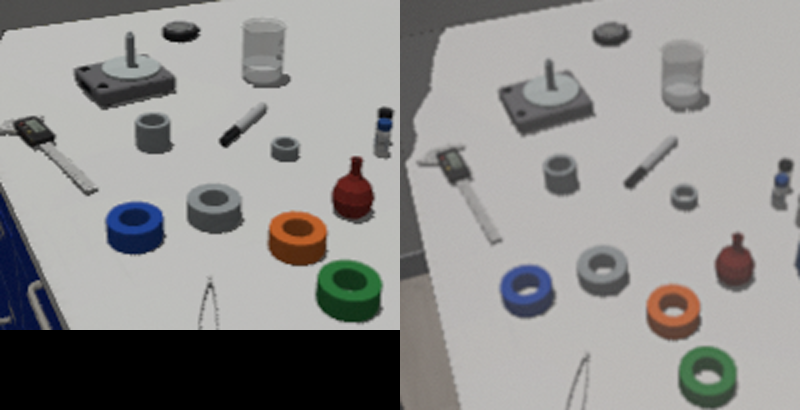

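The crop confirms it: the only grey wide ring is at scene (322,248), the other three are coloured, and the taller dark-grey one is the sleeve. Next I'll fit precise centres.

```bash
python3 - <<'E'
from h import *
from scipy.optimize import least_squares
for n in ("scene","side"):
    W=np.load(n+"W.npy").reshape(-1,3)
    for k,c0,ro,ri,h in (("wide",(0.445,-0.203),.032,.017,.028),("sleeve",(.446,-.012),.024,.017,.040),("spare",(.597,-.113),.019,.013,.020)):
        m=(np.linalg.norm(W[:,:2]-c0,axis=1)<ro+.012)&(W[:,2]>h-.005)&(W[:,2]<h+.006)
        P=W[m][:,:2]
        f=lambda c:np.maximum(0,np.linalg.norm(P-c,axis=1)-ro)+np.maximum(0,ri-np.linalg.norm(P-c,axis=1))
        r=least_squares(f,c0,diff_step=1e-4); print(n,k,r.x.round(4),"bbc",((P.max(0)+P.min(0))/2).round(4),len(P), (P.max(0)-P.min(0)).round(3))
    m=(np.linalg.norm(W[:,:2]-(.488,.179),axis=1)<.02)&(W[:,2]>.05)&(W[:,2]<.086)
    P=W[m]
    f=lambda c:np.linalg.norm(P[:,:2]-c,axis=1)-.007
    r=least_squares(f,(.49,.182),loss="soft_l1",f_scale=.001); print(n,"spindle",r.x.round(4),len(P),P.mean(0).round(4))
    m=(np.linalg.norm(W[:,:2]-(.488,.179),axis=1)<.07)&(W[:,2]>.033)&(W[:,2]<.04)
    P=W[m]; print(n,"disc",((P.max(0)+P.min(0))/2).round(4),(P.max(0)-P.min(0)).round(3))
# shelf
    m=(W[:,2]>.12)&(W[:,0]>.3)&(W[:,0]<.9)&(abs(W[:,1])<.4)
    print("high",m.sum(), W[m].min(0) if m.any() else "")
s=telemetry.observe()
from scipy.spatial.transform import Rotation as R
print(R.from_euler("xyz",s["tool_rot"]).as_matrix().round(3))
E
```

```text
scene wide [ 0.4447 -0.2038] bbc [ 0.4443 -0.2038] 282 [0.061 0.063]
scene sleeve [ 0.4478 -0.0131] bbc [ 0.4463 -0.0114] 95 [0.046 0.05 ]
scene spare [ 0.5966 -0.1134] bbc [ 0.5968 -0.1138] 67 [0.036 0.037]
scene spindle [0.491  0.1821] 44 [0.4889 0.1774 0.0695]
scene disc [0.4895 0.1785 0.0364] [0.088 0.095 0.007]
high 8240 [ 0.7944101  -0.3998558   0.35973732]
side wide [ 0.4448 -0.2017] bbc [ 0.4445 -0.2017] 325 [0.063 0.064]
side sleeve [ 0.4463 -0.0128] bbc [ 0.4458 -0.0128] 99 [0.046 0.05 ]
side spare [ 0.5969 -0.1128] bbc [ 0.5973 -0.1124] 70 [0.037 0.04 ]
side spindle [0.4896 0.182 ] 40 [0.4881 0.1766 0.0674]
side disc [0.4893 0.18   0.0365] [0.091 0.092 0.007]
high 9265 [ 0.79362864 -0.39998378  0.36323611]
[[-0.918  0.396 -0.   ]
 [ 0.396  0.918 -0.001]
 [-0.    -0.001 -1.   ]]
```

carry_out:
  series:
    - [-0.04,-0.027,0,0,0,-0.04,0]
    - [-0.08,-0.054,0,0,0,-0.08,0]
    - [-0.12,-0.08,0,0,0,-0.12,0]
    - [-0.16,-0.108,0,0,0,-0.16,0]
    - [-0.2,-0.135,0,0,0,-0.2,0]
    - [-0.24,-0.162,0,0,0,-0.25,0]
    - [-0.28,-0.189,0,0,0,-0.3,0]
    - [-0.32,-0.216,0,0,0,-0.35,0]
    - [-0.36,-0.243,0,0,0,-0.407,0]
    - [-0.388,-0.262,0,0,0,-0.407,0]

```text
clock: 1.35
position: [0.5008, 0.1776, 0.2311]
tool_rot: [-3.141, -0.0, 3.141]
force: [0.1, 0.2, 0.6]
grip_width: 0.0855
```

```bash
cat > go.py <<'E'
import sys
from h import *
from scipy.spatial.transform import Rotation as R
s=telemetry.observe(); r=R.from_euler("xyz",s["tool_rot"])
print("t",round(s["clock"],2),"pos",s["position"].round(4),"rot",s["tool_rot"].round(3),"q",s["qpos"].round(2),"F",s["force"].round(1),"w",round(s["grip_width"],4))
if len(sys.argv)>3:
    tgt=np.array([float(a) for a in sys.argv[1:4]]); print("shift",r.inv().apply(tgt-s["position"]).round(4))
    # turn to make tool x=-X, y=+Y, z=-Z
    t=R.from_matrix(np.array([[-1,0,0],[0,1,0],[0,0,-1]])); print("turn",(r.inv()*t).as_rotvec().round(4))
E
python3 go.py 0.445 -0.203 0.15
```

```text
t 1.35 pos [0.5008 0.1776 0.2311] rot [-3.141 -0.     3.141] q [-0.44  0.37 -0.01  1.85  0.01  0.92  1.11] F [0.1 0.2 0.6] w 0.0855
shift [ 0.0556 -0.3806  0.0813]
turn [-0.0005 -0.0002 -0.0006]
```

carry_out:
  series:
    - [0.006,-0.04,0.005,0,0,0,0]
    - [0.012,-0.08,0.01,0,0,0,0]
    - [0.018,-0.12,0.02,0,0,0,0]
    - [0.024,-0.165,0.03,0,0,0,0]
    - [0.03,-0.21,0.04,0,0,0,0]
    - [0.036,-0.255,0.05,0,0,0,0]
    - [0.042,-0.3,0.06,0,0,0,0]
    - [0.048,-0.34,0.07,0,0,0,0]
    - [0.056,-0.38,0.081,0,0,0,0]
    - [0.056,-0.38,0.081,0,0,0,0]

```text
clock: 2.6
position: [0.4426, -0.2028, 0.1495]
tool_rot: [-3.141, -0.002, 3.137]
force: [0.6, 1.2, -0.1]
grip_width: 0.0856
```

```bash
cat > wr.py <<'E'
import sys
from h import *
from scipy.spatial.transform import Rotation as R
s=telemetry.observe(); im,d=imaging.grab_frame("wrist")
info=imaging.camera_info("wrist")
T=np.eye(4);T[:3,:3]=R.from_euler("xyz",s["tool_rot"]).as_matrix();T[:3,3]=s["position"]
W=cloud(d,info,T@np.array(info["hand_eye"])); W[d==0]=np.nan
cv2.imwrite(f"pics/{sys.argv[1]}.png",im); np.save("wristW.npy",W)
E
python3 go.py 0.445 -0.203 0.00; python3 wr.py wrist1; python3 - <<'E'
from h import *
from scipy.optimize import least_squares
W=np.load("wristW.npy").reshape(-1,3); W=W[~np.isnan(W[:,0])]
c0=(.445,-.203);ro,ri,h=.032,.017,.028
m=(np.linalg.norm(W[:,:2]-c0,axis=1)<ro+.012)&(W[:,2]>h-.006)&(W[:,2]<h+.006); P=W[m]
f=lambda c:np.maximum(0,np.linalg.norm(P[:,:2]-c,axis=1)-ro)+np.maximum(0,ri-np.linalg.norm(P[:,:2]-c,axis=1))
print(least_squares(f,c0,diff_step=1e-4).x,len(P),P.min(0),P.max(0))
E
```

```text
t 2.6 pos [ 0.4426 -0.2028  0.1495] rot [-3.141e+00 -2.000e-03  3.137e+00] q [ 0.24  0.43  0.08  2.04 -0.05  0.68  1.93] F [ 0.6  1.2 -0.1] w 0.0856
shift [-0.0026 -0.0002  0.1495]
turn [-0.0005 -0.0017 -0.0042]
[ 0.44561729 -0.20189262] 2177 [ 0.4140707 -0.2333429  0.0220776] [ 0.47706371 -0.17055724  0.02938623]
```

View pics/wrist1.png

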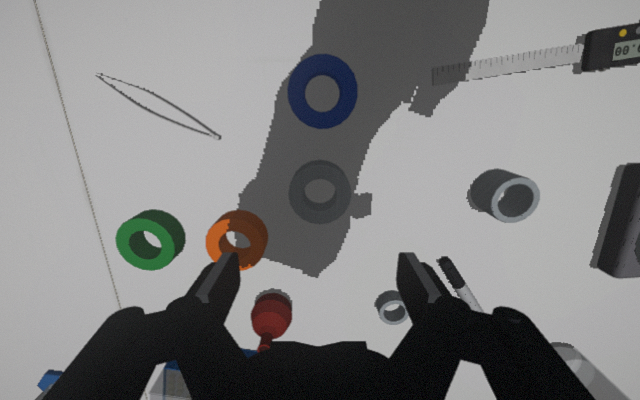

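carry_out:
  series:
    - [-0.002,0.001,0.03,0,0,-0.002,0]
    - [-0.002,0.001,0.06,0,0,-0.004,0]
    - [-0.002,0.001,0.09,0,0,-0.004,0]
    - [-0.002,0.001,0.115,0,0,-0.004,0]
    - [-0.002,0.001,0.13,0,0,-0.004,0]
    - [-0.002,0.001,0.14,0,0,-0.004,0]
    - [-0.002,0.001,0.14,0,0,-0.004,0]

```text
clock: 3.52
position: [0.446, -0.1989, 0.0102]
tool_rot: [3.141, -0.0, -3.137]
force: [0.2, -0.3, 0.5]
grip_width: 0.0853
```

```bash
python3 go.py 0.4455 -0.202 0.00
```

```text
t 3.52 pos [ 0.446  -0.1989  0.0102] rot [ 3.141 -0.    -3.137] q [ 0.27  0.69  0.04  2.09 -0.07  0.36  1.94] F [ 0.2 -0.3  0.5] w 0.0853
shift [ 0.0006 -0.0031  0.0102]
turn [ 0.0002 -0.0004  0.0044]
```

carry_out:
  series:
    - [0,-0.003,0.005,0,0,0,0]
    - [0,-0.003,0.009,0,0,0,0]
    - [0,-0.003,0.009,0,0,0,60]
    - [0,-0.003,0.009,0,0,0,120]
    - [0,-0.003,0.009,0,0,0,160]
    - [0,-0.003,0.009,0,0,0,160]
    - [0,-0.003,0.009,0,0,0,160]
    - [0,-0.003,0.009,0,0,0,160]
  force: 60

```text
clock: 4.53
position: [0.4461, -0.2022, 0.0017]
tool_rot: [-3.142, 0.0, -3.138]
force: [-1.6, 1.2, 5.1]
grip_width: 0.0612
```

```bash
python3 go.py 0.4455 -0.202 0.15; python3 wr.py wrist2
```

```text
t 4.53 pos [ 0.4461 -0.2022  0.0017] rot [-3.142  0.    -3.138] q [ 0.28  0.7   0.04  2.09 -0.07  0.35  1.95] F [-1.6  1.2  5.1] w 0.0612
shift [ 0.0005  0.0002 -0.1483]
turn [-0.0001  0.0002  0.004 ]
```

View pics/wrist2.png

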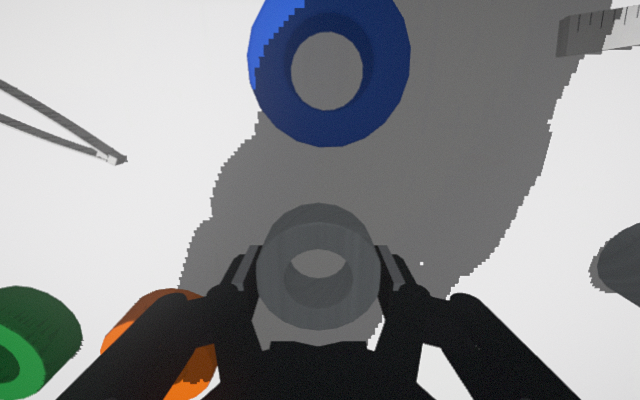

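carry_out:
  series:
    - [0,0,-0.015,0,0,0,160]
    - [0,0,-0.035,0,0,0,160]
    - [0,0,-0.06,0,0,0,160]
    - [0,0,-0.09,0,0,0,160]
    - [0,0,-0.12,0,0,0,160]
    - [0,0,-0.14,0,0,0,160]
    - [0,0,-0.15,0,0,0,160]
    - [0,0,-0.15,0,0,0,160]

```text
clock: 5.58
position: [0.4461, -0.2022, 0.1518]
tool_rot: [-3.141, 0.001, -3.137]
force: [0.5, 0.3, -3.5]
grip_width: 0.061
```

```bash
python3 go.py 0.490 0.181 0.152; python3 wr.py wrist3; python3 - <<'E'
from h import *
im,d=imaging.grab_frame("scene"); cv2.imwrite("pics/scene3.png",cv2.resize(im[150:290,220:400],None,fx=4,fy=4,interpolation=cv2.INTER_CUBIC))
W=np.load("wristW.npy"); s=telemetry.observe()
for p in [(319,268),(319,200),(319,215),(300,230),(340,230),(262,268),(378,268),(319,320),(319,325),(319,330)]:
    print(p,(W[p[1],p[0]]-s["position"]).round(4))
E
```

```text
t 5.58 pos [ 0.4461 -0.2022  0.1518] rot [-3.141e+00  1.000e-03 -3.137e+00] q [ 0.24  0.42  0.08  2.03 -0.05  0.69  1.93] F [ 0.5  0.3 -3.5] w 0.061
shift [-4.55e-02  3.83e-01 -2.00e-04]
turn [-0.0002  0.0009  0.0042]
(319, 268) [ 0.1082  0.0012 -0.151 ]
(319, 200) [ 0.0203  0.0009 -0.153 ]
(319, 215) [-0.0312  0.0001  0.0192]
(300, 230) [-0.0267 -0.0087  0.0266]
(340, 230) [-0.0263  0.01    0.0256]
(262, 268) [-0.0063 -0.0276  0.0266]
(378, 268) [-0.0063  0.0291  0.0263]
(319, 320) [0.0253 0.0003 0.0264]
(319, 325) [0.0287 0.0003 0.0264]
(319, 330) [ 0.2051  0.0016 -0.1514]
```

View pics/wrist3.png

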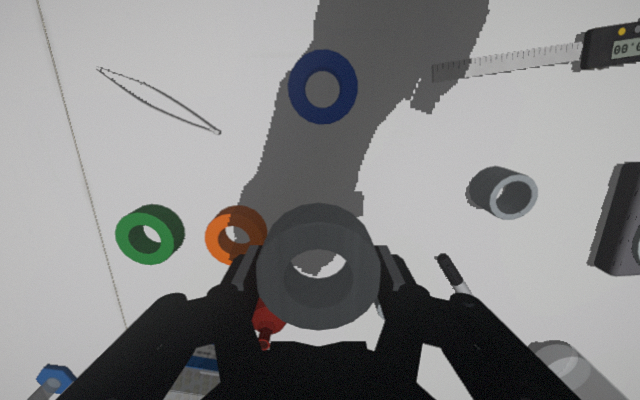

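View pics/scene3.png

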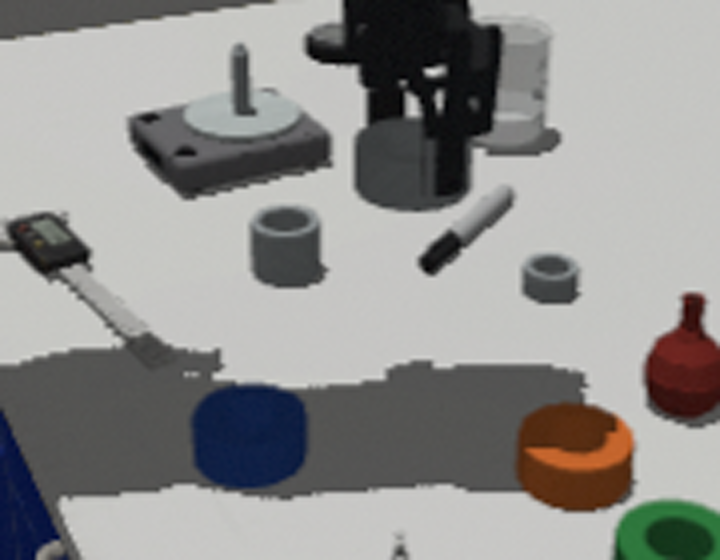

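carry_out:
  series:
    - [-0.003,0.025,0,0,0,0.004,160]
    - [-0.008,0.07,0,0,0,0.004,160]
    - [-0.014,0.12,0,0,0,0.004,160]
    - [-0.02,0.17,0,0,0,0.004,160]
    - [-0.026,0.22,0,0,0,0.004,160]
    - [-0.032,0.27,0,0,0,0.004,160]
    - [-0.038,0.32,0,0,0,0.004,160]
    - [-0.044,0.36,0,0,0,0.004,160]
    - [-0.046,0.383,0,0,0,0.004,160]
    - [-0.046,0.383,0,0,0,0.004,160]

```text
clock: 6.92
position: [0.4898, 0.1827, 0.1502]
tool_rot: [-3.141, -0.002, -3.139]
force: [-0.3, -0.3, -3.7]
grip_width: 0.0613
```

```bash
python3 go.py 0.490 0.181 0.0976; python3 wr.py wrist4; python3 - <<'E'
from h import *
from scipy.optimize import least_squares
s=telemetry.observe()
Wf=np.load("wristW.npy")
W=Wf.reshape(-1,3); W=W[~np.isnan(W[:,0])]
m=(np.linalg.norm(W[:,:2]-(.49,.181),axis=1)<.05)&(W[:,2]>s["position"][2]+.02)&(W[:,2]<s["position"][2]+.030)
P=W[m]; 
f=lambda c:np.maximum(0,np.linalg.norm(P[:,:2]-c,axis=1)-.032)+np.maximum(0,.017-np.linalg.norm(P[:,:2]-c,axis=1))
print("ring",least_squares(f,(.49,.181),diff_step=1e-4).x.round(4),len(P))
m=(np.linalg.norm(W[:,:2]-(.49,.181),axis=1)<.012)&(W[:,2]>.045)&(W[:,2]<.1)
P=W[m]; print("spindle pts",len(P),P.mean(0) if len(P) else "")
m=(np.linalg.norm(W[:,:2]-(.49,.181),axis=1)<.06)&(W[:,2]>.0335)&(W[:,2]<.04)
P=W[m]; print("disc",len(P),P.min(0),P.max(0))
E
```

```text
t 6.92 pos [0.4898 0.1827 0.1502] rot [-3.141e+00 -2.000e-03 -3.139e+00] q [-0.5   0.47  0.04  1.95 -0.03  0.73  1.13] F [-0.3 -0.3 -3.7] w 0.0613
shift [-0.0003 -0.0017  0.0526]
turn [-0.0002 -0.0015  0.003 ]
ring [0.4873 0.1823] 9272
spindle pts 134 [0.48570844 0.18204722 0.05933791]
disc 4423 [0.44577837 0.13609073 0.0335111 ] [0.51299814 0.22790513 0.03981742]
```

View pics/wrist4.png

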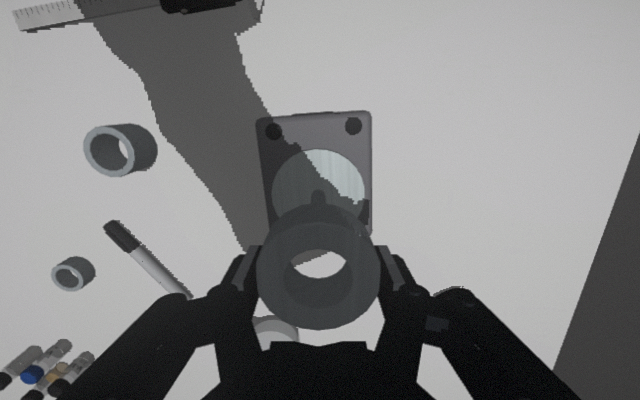

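carry_out:
  series:
    - [-0.003,-0.001,0.005,0,0,0,160]
    - [-0.003,-0.001,0.02,0,0,0,160]
    - [-0.003,-0.001,0.035,0,0,0,160]
    - [-0.003,-0.001,0.05,0,0,0,160]
    - [-0.003,-0.001,0.06,0,0,0,160]
    - [-0.003,-0.001,0.07,0,0,0,160]
    - [-0.003,-0.001,0.07,0,0,0,160]

```text
clock: 7.85
position: [0.4931, 0.1799, 0.0806]
tool_rot: [-3.141, -0.001, -3.141]
force: [0.0, -0.0, -3.3]
grip_width: 0.0611
```

```bash
python3 go.py 0.492 0.181 0.0376; python3 - <<'E'
from h import *
o=[]
for n,(x0,y0) in (("scene",(230,130)),("side",(230,110))):
    im,d=imaging.grab_frame(n); o.append(cv2.resize(im[y0:y0+80,x0:x0+100],None,fx=4,fy=4,interpolation=cv2.INTER_CUBIC))
cv2.imwrite("pics/low5.png",np.hstack(o))
E
python3 wr.py wrist5
```

```text
t 7.85 pos [0.4931 0.1799 0.0806] rot [-3.141e+00 -1.000e-03 -3.141e+00] q [-0.48  0.59  0.03  1.98 -0.03  0.57  1.14] F [ 0.  -0.  -3.3] w 0.0611
shift [0.0011 0.0011 0.043 ]
turn [-0.0005 -0.001   0.0002]
```

View pics/low5.png

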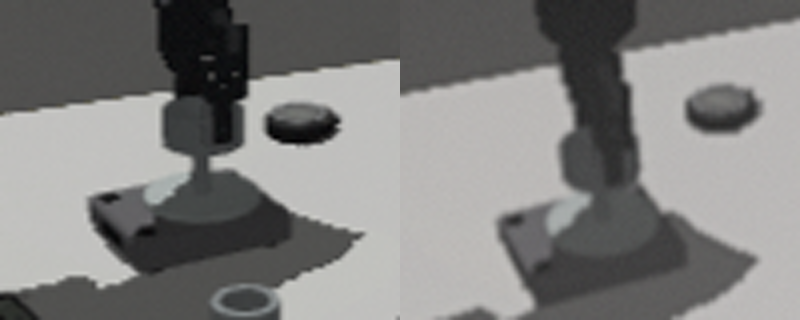

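View pics/wrist5.png

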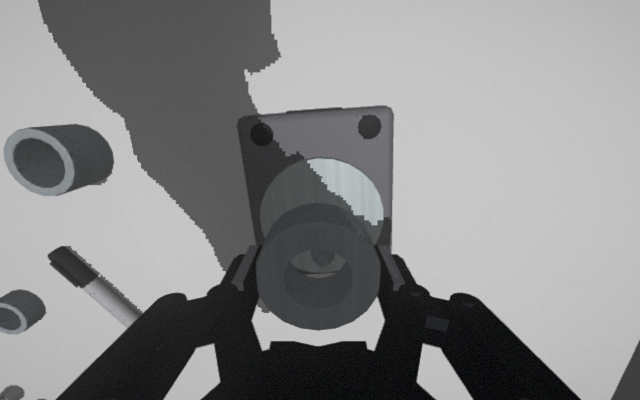

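The spindle tip shows inside the bore (wrist (322,257)) and the lateral force is zero, so the ring is threaded. Lowering it to the turntable.

carry_out:
  series:
    - [0.001,0.001,0.01,0,0,0,160]
    - [0.001,0.001,0.02,0,0,0,160]
    - [0.001,0.001,0.03,0,0,0,160]
    - [0.001,0.001,0.036,0,0,0,160]
    - [0.001,0.001,0.04,0,0,0,160]
    - [0.001,0.001,0.042,0,0,0,160]
    - [0.001,0.001,0.042,0,0,0,160]

```text
clock: 8.88
position: [0.4925, 0.181, 0.0393]
tool_rot: [-3.142, 0.0, -3.141]
force: [-0.4, 0.9, -3.3]
grip_width: 0.0611
```

```bash
python3 go.py 0.492 0.181 0.0376; python3 wr.py w6; python3 - <<'E'
from h import *
W=np.load("wristW.npy")
for p in [(262,268),(378,268),(319,320),(300,235)]: print(W[p[1],p[0]].round(4))
E
```

```text
t 8.88 pos [0.4925 0.181  0.0393] rot [-3.142  0.    -3.141] q [-0.48  0.66  0.02  2.   -0.03  0.49  1.13] F [-0.4  0.9 -3.3] w 0.0611
shift [0.0005 0.     0.0017]
turn [-0.      0.      0.0001]
[0.4853 0.1536 0.0654]
[0.4859 0.2102 0.0647]
[0.4907 0.1813 0.0939]
[0.4676 0.1725 0.0655]
```

carry_out:
  series:
    - [0,0,0.001,0,0,0,160]
    - [0,0,0.002,0,0,0,160]
    - [0,0,0.002,0,0,0,160]

```text
clock: 9.3
position: [0.4925, 0.1811, 0.0377]
tool_rot: [3.141, 0.0, -3.142]
force: [-1.2, 0.1, 5.9]
grip_width: 0.0609
```

Contact (+9 N). Releasing and backing up.

carry_out:
  series:
    - [0,0,0,0,0,0,60]
    - [0,0,0,0,0,0,0]
    - [0,0,0,0,0,0,0]
    - [0,0,0,0,0,0,0]
    - [0,0,0,0,0,0,0]
    - [0,0,-0.015,0,0,0,0]
    - [0,0,-0.04,0,0,0,0]
    - [0,0,-0.07,0,0,0,0]
    - [0,0,-0.1,0,0,0,0]
    - [0,0,-0.1,0,0,0,0]

```text
clock: 10.55
position: [0.4936, 0.1814, 0.1401]
tool_rot: [3.14, 0.004, 3.142]
force: [-0.5, -0.1, -0.4]
grip_width: 0.0856
```

```bash
python3 go.py 0.447 -0.0128 0.14; python3 wr.py w7; python3 - <<'E'
from h import *
from scipy.optimize import least_squares
Ws=[("wrist",np.load("wristW.npy"))]
o=[]
for n,(x0,y0) in (("scene",(230,130)),("side",(230,110))):
    im,d=imaging.grab_frame(n); o.append(cv2.resize(im[y0:y0+100,x0:x0+100],None,fx=4,fy=4,interpolation=cv2.INTER_CUBIC))
    i=imaging.camera_info(n); Ws.append((n,cloud(d,i,i["extrinsics"])))
cv2.imwrite("pics/ring7.png",np.hstack(o))
for n,W in Ws:
    W=W.reshape(-1,3); W=W[~np.isnan(W[:,0])]
    for k,c0,ro,h in (("ring",(.49,.181),.032,.064),("sleeve",(.4465,-.0128),.024,.04)):
        m=(np.linalg.norm(W[:,:2]-c0,axis=1)<ro+.012)&(abs(W[:,2]-h)<.006); P=W[m]
        if len(P)<10: print(n,k,"few");continue
        f=lambda c:np.maximum(0,np.linalg.norm(P[:,:2]-c,axis=1)-ro)+np.maximum(0,.017-np.linalg.norm(P[:,:2]-c,axis=1))
        print(n,k,least_squares(f,c0,diff_step=1e-4).x.round(4),"z",np.median(P[:,2]).round(4),len(P))
E
```

```text
t 10.55 pos [0.4936 0.1814 0.1401] rot [3.14  0.004 3.142] q [-0.49  0.49  0.04  1.95 -0.03  0.7   1.13] F [-0.5 -0.1 -0.4] w 0.0856
shift [ 0.0466 -0.1942 -0.0004]
turn [ 0.0018  0.0038 -0.    ]
wrist ring [0.4949 0.18  ] z 0.0633 3124
wrist sleeve [ 0.4481 -0.0099] z 0.039 1464
scene ring [0.495  0.1825] z 0.0631 128
scene sleeve [ 0.4469 -0.0132] z 0.0386 102
side ring [0.4916 0.1835] z 0.0633 148
side sleeve [ 0.4469 -0.012 ] z 0.0379 107
```

View pics/ring7.png

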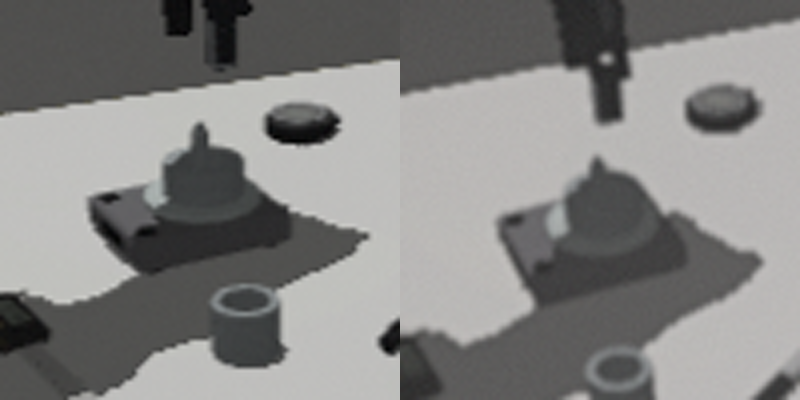

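View pics/w7.png

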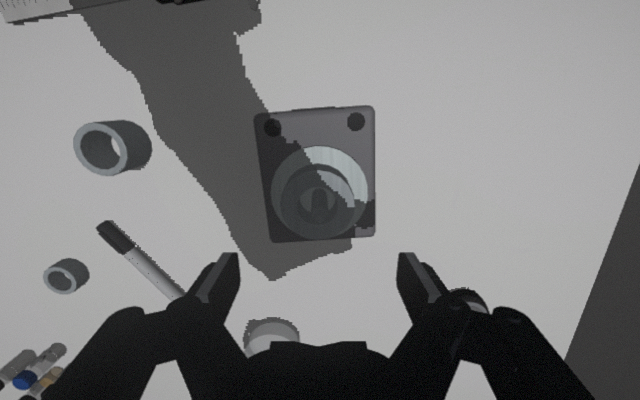

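Ring is home: its top is at about 63 mm and it sits within about 3 mm of the axis. Next is the sleeve at (0.447, -0.0125), grey and tallest, at scene (291,211).

carry_out:
  series:
    - [0.006,-0.025,0,0,0,0,0]
    - [0.016,-0.065,0,0,0,0,0]
    - [0.027,-0.11,0,0,0,0,0]
    - [0.038,-0.155,0.01,0,0,0,0]
    - [0.044,-0.185,0.02,0,0,0,0]
    - [0.046,-0.194,0.035,0,0,0,0]
    - [0.046,-0.194,0.055,0,0,0,0]
    - [0.046,-0.194,0.065,0,0,0,0]
    - [0.046,-0.194,0.065,0,0,0,0]

```text
clock: 11.82
position: [0.446, -0.0129, 0.0717]
tool_rot: [-3.141, -0.002, -3.141]
force: [0.3, -0.0, 0.9]
grip_width: 0.0853
```

```bash
python3 go.py 0.447 -0.0125 0.005; python3 wr.py w8; python3 - <<'E'
from h import *
from scipy.optimize import least_squares
W=np.load("wristW.npy").reshape(-1,3); W=W[~np.isnan(W[:,0])]
c0=(.447,-.0125);ro=.024
P=W[(np.linalg.norm(W[:,:2]-c0,axis=1)<ro+.012)&(abs(W[:,2]-.04)<.006)]
f=lambda c:np.maximum(0,np.linalg.norm(P[:,:2]-c,axis=1)-ro)+np.maximum(0,.017-np.linalg.norm(P[:,:2]-c,axis=1))
print(least_squares(f,c0,diff_step=1e-4).x.round(4),np.median(P[:,2]),len(P))
E
```

```text
t 11.82 pos [ 0.446  -0.0129  0.0717] rot [-3.141e+00 -2.000e-03 -3.141e+00] q [-0.13  0.52  0.03  2.18 -0.03  0.44  1.5 ] F [ 0.3 -0.   0.9] w 0.0853
shift [-0.0011  0.0004  0.0667]
turn [-0.0002 -0.0018  0.0004]
[ 0.448  -0.0112] 0.039073126637363065 1849
```

View pics/w8.png

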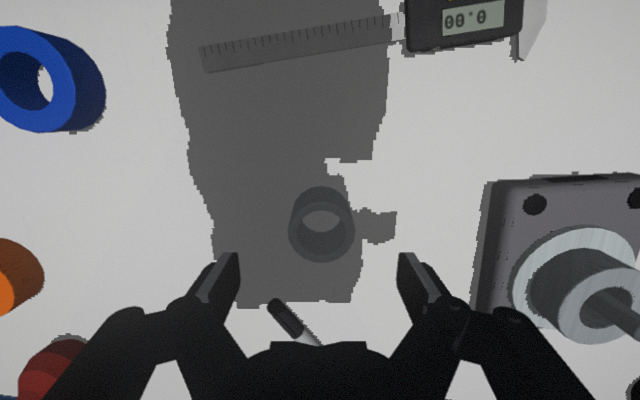

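carry_out:
  series:
    - [-0.001,0.001,0.02,0,0,0,0]
    - [-0.001,0.001,0.04,0,0,0,0]
    - [-0.001,0.001,0.055,0,0,0,0]
    - [-0.001,0.001,0.066,0,0,0,0]
    - [-0.001,0.001,0.066,0,0,0,60]
    - [-0.001,0.001,0.066,0,0,0,120]
    - [-0.001,0.001,0.066,0,0,0,190]
    - [-0.001,0.001,0.066,0,0,0,190]
    - [-0.001,0.001,0.066,0,0,0,190]
    - [-0.001,0.001,0.066,0,0,0,190]
  force: 50

```text
clock: 13.12
position: [0.4477, -0.012, 0.007]
tool_rot: [3.142, 0.001, -3.142]
force: [-1.7, 0.2, 6.8]
grip_width: 0.0464
```

```bash
python3 go.py 0.491 0.181 0.17; python3 wr.py w9
```

```text
t 13.12 pos [ 0.4477 -0.012   0.007 ] rot [ 3.142e+00  1.000e-03 -3.142e+00] q [-0.12  0.66  0.02  2.2  -0.04  0.28  1.5 ] F [-1.7  0.2  6.8] w 0.0464
shift [-0.0434  0.193  -0.163 ]
turn [0.     0.0008 0.    ]
```

View pics/w9.png

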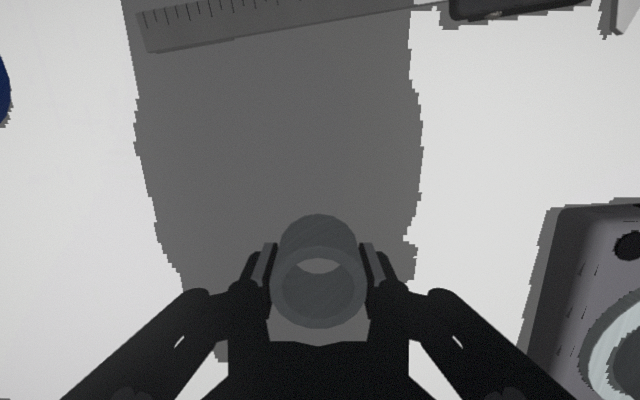

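carry_out:
  series:
    - [0,0,-0.015,0,0,0,190]
    - [0,0,-0.035,0,0,0,190]
    - [0,0,-0.065,0,0,0,190]
    - [0,0,-0.1,0,0,0,190]
    - [0,0,-0.13,0,0,0,190]
    - [0,0,-0.145,0,0,0,190]
    - [0,0,-0.145,0,0,0,190]

```text
clock: 14.05
position: [0.448, -0.012, 0.153]
tool_rot: [3.141, 0.003, -3.142]
force: [0.2, -0.0, -1.6]
grip_width: 0.0461
```

carry_out:
  series:
    - [-0.005,0.022,0,0,0,0,190]
    - [-0.013,0.06,0,0,0,0,190]
    - [-0.022,0.1,0,0,0,0,190]
    - [-0.031,0.14,0,0,0,0,190]
    - [-0.039,0.172,0,0,0,0,190]
    - [-0.043,0.188,0,0,0,0,190]
    - [-0.044,0.193,0,0,0,0,190]
    - [-0.044,0.193,0,0,0,0,190]

```text
clock: 15.05
position: [0.4913, 0.1801, 0.1511]
tool_rot: [-3.141, -0.0, 3.141]
force: [-0.3, -0.1, -1.3]
grip_width: 0.046
```

```bash
python3 go.py 0.491 0.181 0.07; python3 wr.py w10; python3 - <<'E'
from h import *
from scipy.optimize import least_squares
s=telemetry.observe(); p=s["position"]
W=np.load("wristW.npy").reshape(-1,3); W=W[~np.isnan(W[:,0])]
ro=.024
P=W[(np.linalg.norm(W[:,:2]-p[:2],axis=1)<ro+.002)&(abs(W[:,2]-p[2]-.033)<.004)]
f=lambda c:np.maximum(0,np.linalg.norm(P[:,:2]-c,axis=1)-ro)+np.maximum(0,.017-np.linalg.norm(P[:,:2]-c,axis=1))
print("sleeve-tcp",(least_squares(f,p[:2],diff_step=1e-4).x-p[:2]).round(4),np.median(P[:,2])-p[2],len(P))
o=[]
for n,(x0,y0) in (("scene",(230,110)),("side",(230,90))):
    im,d=imaging.grab_frame(n); o.append(cv2.resize(im[y0:y0+100,x0:x0+100],None,fx=4,fy=4,interpolation=cv2.INTER_CUBIC))
cv2.imwrite("pics/sl10.png",np.hstack(o))
E
```

```text
t 15.05 pos [0.4913 0.1801 0.1511] rot [-3.141 -0.     3.141] q [-0.48  0.47  0.03  1.94 -0.02  0.73  1.12] F [-0.3 -0.1 -1.3] w 0.046
shift [0.0002 0.001  0.0811]
turn [-0.0006 -0.0004 -0.0005]
sleeve-tcp [ 0.0001 -0.    ] 0.03201493870007652 3907
```

View pics/sl10.png

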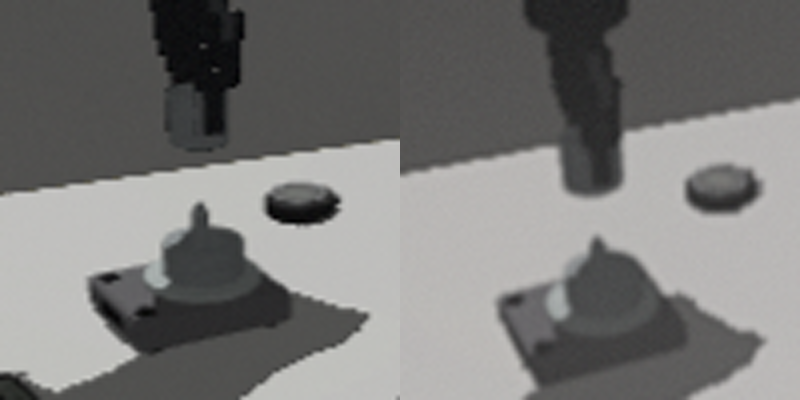

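View pics/w10.png

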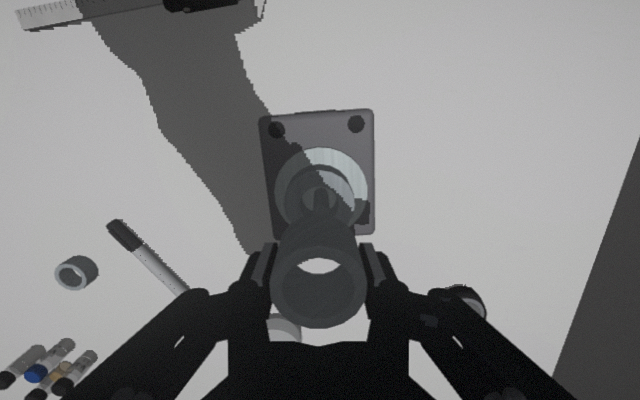

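Sleeve is held upright (pick-up at TCP 7 mm, so home is at about 71 mm TCP height) and is aligned over the spindle in both views. Lowering.

carry_out:
  series:
    - [0,0.001,0.01,0,0,0,190]
    - [0,0.001,0.025,0,0,0,190]
    - [0,0.001,0.04,0,0,0,190]
    - [0,0.001,0.05,0,0,0,190]
    - [0,0.001,0.06,0,0,0,190]
    - [0,0.001,0.07,0,0,0,190]
    - [0,0.001,0.075,0,0,0,190]
    - [0,0.001,0.075,0,0,0,190]

```text
clock: 16.2
position: [0.4913, 0.182, 0.0761]
tool_rot: [-3.141, -0.0, -3.141]
force: [0.5, -0.3, -0.7]
grip_width: 0.046
```

```bash
python3 go.py 0.491 0.181 0.071; python3 wr.py w11
```

```text
t 16.2 pos [0.4913 0.182  0.0761] rot [-3.141 -0.    -3.141] q [-0.48  0.59  0.02  1.99 -0.02  0.56  1.12] F [ 0.5 -0.3 -0.7] w 0.046
shift [ 0.0003 -0.001   0.0051]
turn [-0.0002 -0.0004  0.0002]
```

View pics/w11.png

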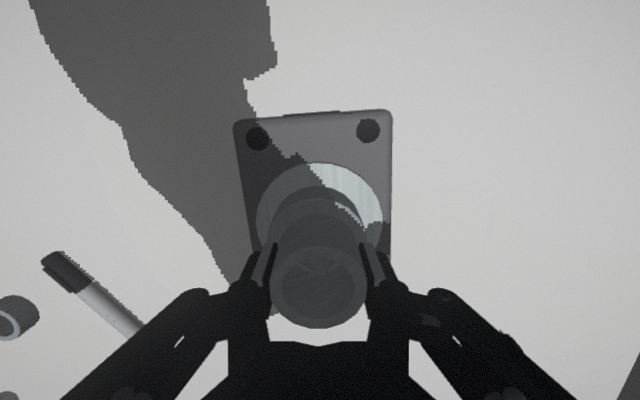

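carry_out:
  series:
    - [0,0,0.002,0,0,0,190]
    - [0,0,0.004,0,0,0,190]
    - [0,0,0.005,0,0,0,190]
    - [0,0,0.005,0,0,0,190]

```text
clock: 16.75
position: [0.4914, 0.182, 0.0712]
tool_rot: [-3.142, -0.0, -3.141]
force: [-0.4, -0.0, -1.4]
grip_width: 0.0458
```

carry_out:
  series:
    - [0,0,0.001,0,0,0,190]
    - [0,0,0.0015,0,0,0,190]
    - [0,0,0.0015,0,0,0,190]

```text
clock: 17.12
position: [0.4915, 0.182, 0.071]
tool_rot: [3.141, 0.0, -3.142]
force: [-7.8, -4.2, 27.7]
grip_width: 0.046
```

Seated (contact force 28 N). Easing back slightly, then releasing.

carry_out:
  series:
    - [0,0,-0.001,0,0,0,190]
    - [0,0,-0.001,0,0,0,130]
    - [0,0,-0.001,0,0,0,60]
    - [0,0,-0.001,0,0,0,0]
    - [0,0,-0.001,0,0,0,0]
    - [0,0,-0.001,0,0,0,0]
    - [0,0,-0.001,0,0,0,0]
    - [0,0,-0.015,0,0,0,0]
    - [0,0,-0.04,0,0,0,0]
    - [0,0,-0.07,0,0,0,0]

```text
clock: 18.38
position: [0.4913, 0.1819, 0.1412]
tool_rot: [-3.141, -0.0, -3.141]
force: [0.6, 0.5, -0.1]
grip_width: 0.085
```

carry_out:
  series:
    - [0,0,-0.03,0,0,0,0]
    - [0,0,-0.06,0,0,0,0]
    - [0,0,-0.06,0,0,0,0]
    - [0,0,-0.06,0,0,0,0]

```text
clock: 18.88
position: [0.4912, 0.182, 0.1999]
tool_rot: [3.142, 0.0, -3.141]
force: [-0.2, -0.3, 0.0]
grip_width: 0.086
```

```bash
python3 go.py; python3 wr.py w12; python3 - <<'E'
from h import *
from scipy.optimize import least_squares
Ws=[("wrist",np.load("wristW.npy"))]
o=[]
for n,(x0,y0) in (("scene",(230,130)),("side",(230,110))):
    im,d=imaging.grab_frame(n); o.append(cv2.resize(im[y0:y0+120,x0:x0+140],(400,343),interpolation=cv2.INTER_CUBIC))
    i=imaging.camera_info(n); Ws.append((n,cloud(d,i,i["extrinsics"])))
cv2.imwrite("pics/end12.png",np.hstack(o))
for n,W in Ws:
    W=W.reshape(-1,3); W=W[~np.isnan(W[:,0])]
    for k,c0,ro,ri,h in (("ring",(.492,.181),.032,.024,.064),("sleeve",(.491,.181),.024,.017,.104),("spare",(.597,-.113),.019,.013,.02)):
        m=(np.linalg.norm(W[:,:2]-c0,axis=1)<ro+.008)&(abs(W[:,2]-h)<.006); P=W[m]
        if len(P)<10: print(n,k,"few");continue
        f=lambda c:np.maximum(0,np.linalg.norm(P[:,:2]-c,axis=1)-ro)+np.maximum(0,ri-np.linalg.norm(P[:,:2]-c,axis=1))
        A=np.c_[P[:,:2]-P[:,:2].mean(0),np.ones(len(P))]
        g=np.linalg.lstsq(A,P[:,2],rcond=None)[0]
        print(n,k,least_squares(f,c0,diff_step=1e-4).x.round(4),"z",np.median(P[:,2]).round(4),"slope",g[:2].round(3),len(P))
    P=W[(np.linalg.norm(W[:,:2]-(.7,.125),axis=1)<.08)&(W[:,2]>.088)&(W[:,2]<.1)]
    if len(P): print(n,"beaker topbb",P.min(0)[:2].round(3),P.max(0)[:2].round(3))
E
```

```text
t 18.88 pos [0.4912 0.182  0.1999] rot [ 3.142  0.    -3.141] q [-0.49  0.4   0.03  1.9  -0.02  0.84  1.12] F [-0.2 -0.3  0. ] w 0.086
wrist ring [0.4893 0.1798] z 0.0633 slope [ 0.014 -0.001] 940
wrist sleeve [0.4919 0.1814] z 0.1031 slope [-0.    -0.001] 1066
wrist spare [ 0.5979 -0.1105] z 0.019 slope [ 0.007 -0.015] 422
wrist beaker topbb [0.659 0.094] [0.688 0.145]
scene ring [0.4915 0.1811] z 0.0634 slope [0.018 0.066] 102
scene sleeve [0.4904 0.1794] z 0.1019 slope [0.018 0.008] 68
scene spare [ 0.5968 -0.1134] z 0.0182 slope [0.014 0.013] 73
scene beaker topbb [0.66  0.086] [0.736 0.162]
side ring [0.4906 0.1816] z 0.0635 slope [0.005 0.01 ] 103
side sleeve [0.4896 0.1798] z 0.1026 slope [0.007 0.015] 83
side spare [ 0.5967 -0.1126] z 0.0188 slope [-0.015  0.023] 80
side beaker topbb [0.659 0.084] [0.733 0.162]
```

View pics/end12.png

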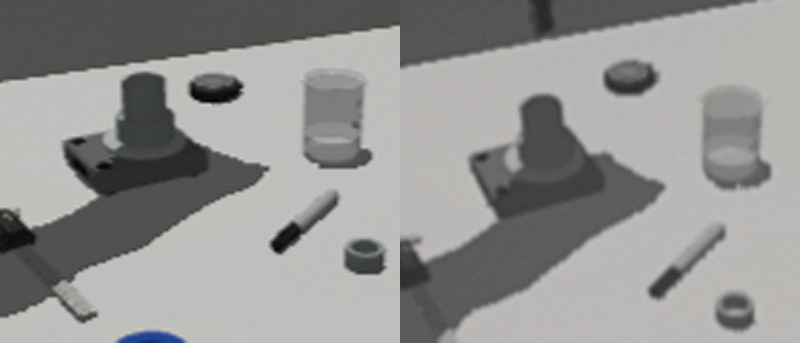

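View pics/w12.png

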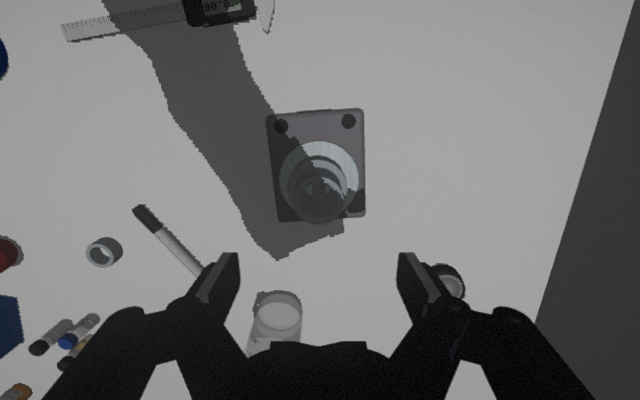

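The pictures show the ring and sleeve stacked upright on the mixer (scene crop (145,125), side crop (540,140)). The spare ring and beaker have not moved, and the gripper is clear above. Handing in.

```bash
python3 -c "
from workcell import ticket; print(ticket.job_done())"
```

```text
the job is handed in; nothing more can be done
None
```

I threaded the grey wide ring over the spindle and lowered it to contact with the turntable. I then did the same with the sleeve until it stood on the ring. Both were released only after contact, and I handed the job in at about 19 s; no verdict was reported.

**Last checks, from all three cameras:**
- **Ring and sleeve height:** the ring's top measured about 63.4 mm (nominal 64) and the sleeve's about 102–103 mm (nominal 104), so both are home within measuring error.
- **Centring and tilt:** both centres are within about 3 mm of the spindle axis, and fitted tilts were about 1° or less. The exception is the scene camera's ring fit, which read about 4°. It rested on only 102 partly hidden points, and the wrist and side cameras did not show it.
- **Other objects:** the spare ring and beaker are where they started, within about 3 mm.
- **Gripper:** open and clear, 20 cm above the worktop, with no contact force.

The sleeve's final contact read 28 N at the wrist, firmer than the 6 N when the ring seated, but within the limits.

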